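# Slide the covered dish through the guard posts to the pick-up rail

### The arm

A 7-joint arm with a two-finger parallel gripper is mounted at the origin on the work surface. World frame = base frame: x ahead of the robot, y to its left, z up, the work surface at z = 0. Lengths are in m, angles in rad, forces in N, time in s.
With the tool pointing down it reaches from about 0.4 to 0.85 m from the base axis. Payload 4.5 kg.
Tool frame: the origin (TCP) lies between the finger pads; the fingertips stand r.tip_reach ahead of it and the grasp point (between the pads) lies 11 mm behind it (r.tip_reach is the distance from the TCP to the fingertips, in m); z points along the fingers, y is the line along which they close (so a half turn about z gives the same grasp; the last joint's range is limited). The gripper opens to 88 mm and grips with 3 to 60 N. Pads are 18 mm wide; open, the fingers measure 123 mm over their backs; the gripper's body (75 mm by 187 mm) begins 45 mm behind the grasp point.
Start: joints at [1.301, 0.689, -0.195, 1.565, 0.157, 0.902, -0.215], TCP at [0.187, -0.596, 0.247] pointing down, gripper open.
Joint ranges: [-3.01, 3.01], [-0.46, 2.08], [-1.47, 1.51], [0.13, 2.56], [-1, 4.14], [0.04, 2.09], [-2.66, 2.66]. Speed limits (rad/s): [2.57, 2.57, 3.14, 3.14, 3.14, 3.14, 3.14].

### API

Orientations are given as a unit quaternion [x, y, z, w].
In Python, from plant import r, vision, workorder gives the robot as it stands.
- The arm moves only by the tool drive_tool, never from a script. Its argument "targets" is a list of rows, each an object of numbers: "tx", "ty", "tz": the shift along the world's x, y, z in units of 0.03 m (1.0 is 0.03 m); "wx", "wy", "wz": the turn, a rotation vector about the world's x, y, z in units of 60 degrees (1.0 is 60 degrees); "claw": the opening, from -1 (shut) to 1 (fully open). A call has exactly 8 rows; each row shifts and turns the commanded pose from where the row before left it; what a row does not reach is not made up. A row lasts 1/10 s, in which the tool goes at most 50 mm and 8.59 degrees, less where a joint would pass 70% of its speed; a pose out of reach is approached as far as the arm can. A call with a number of a shift or a turn outside -1 to 1 is refused whole. A call with a gripper value outside its range is refused whole. The fingers move at their own pace and stop on an object; "force" is the grip in N (left out, the last holds). Time passes only in rows, so rows that do not move let the fingers close, or fill a call up. It gives the time, the measured TCP pose, the force, the opening and the grip force at its end, in the units of the state.
- r.get_state(): the state, without advancing time (a new reading comes with each control period).
- vision.snapshot(name): name is "scene" or "top"; returns a dict with "image" (420x560x3 uint8, blue, green, red), "range_z" (420x560 float32, m along the optical axis (not along the pixel's ray), 0 where there is no reading), "K" (3x3 intrinsics, pixels), "dist" ([k1, k2, p1, p2, k3] as OpenCV has them; the pictures are not rectified), "cam_to_world" (4x4, takes a point from camera to world coordinates). Camera axes: x right, y up, looking along -z (the intrinsics and any distortion apply to the point x, -y, -z); pixel columns grow to the right and rows downward; lengths in m; the calibration is good to about 2 mm. A picture is of the moment at which its call begins.
- workorder.finish_job(): hands the job in; it is judged then, once.
The state is a dict: "clock": time; "q": joint angles; "qd": joint speeds; "joint_torque": joint torques, N m; "tool_pos": TCP position; "eef_rot": TCP orientation; "contact_force": force on the tool from outside, world axes, zero at the start; "moment": the same for the moment, N m; "opening": opening from 0.0 (shut) to 1.0 (fully open); "finger_force": force on a finger pad.
Only numpy, scipy, OpenCV 4.12 (cv2) and the standard library are available. Lean on these libraries where they do the work, as an engineer would, in place of code of your own. Each camera call takes 0.05 s, during which the arm holds its last target. There are 200 camera calls.

### The job

The covered white dish is too hot to pick up: with the fingertips, push it along the counter lengthwise through the gap between the two steel guard posts and on until its leading end rests flat against the back rail of the dock. Do not lift or tip the dish, leave everything else on the counter where it stands, and finish with the hand clear.

Things in the scene. Friction and masses are not known exactly. Their poses are not given: they have to be found in the camera images.
- dish: Covered dish: block-shaped white ceramic with a flat steel lid fixed on it, walls upright; 120 mm long (own x), 96 mm wide (own y), 42 mm tall. Origin: centre of its underside. 0.4 to 0.8 kg; it slides on the counter against a friction of about 2 to 6 N. It starts before the posts, askew by up to 0.4 rad and up to 35 mm to one side of the line through the gap.
- dock: Pick-up dock, fixed to the counter: two posts, then a back rail. Origin on the counter midway between the posts; x = the pushing direction, through the gap to the rail (roughly the robot's right, world -y, turned up to 0.25 rad); y across the gap. A thin dark plate level with the counter marks the landing. Home against the rail the dish's centre is at dock x = 90 mm, y = about 0.
- post_a (a point): Point at the centre of the foot of one steel guard post, at dock y = +74 mm: round, 40 mm diameter, 45 mm tall, fixed. The gap between the posts is 108 mm wide.
- post_b (a point): Point at the centre of the foot of the other guard post, at dock y = -74 mm; same shape and size.
- rail (a point): Foot of the back rail's near face, at its middle, at dock x = 150 mm. The rail is a fixed steel bar, 160 mm long along dock y, 14 mm thick, 22 mm tall.
- salt: Bystander, loose, to be left alone: glass salt shaker with a steel cap, 38 mm diameter, 78 mm tall. Origin at the centre of its underside.
- ramekin: Bystander, loose, to be left alone: small open white ceramic bowl, 72 mm diameter, 40 mm tall. Origin at the centre of its underside.
- oil: Bystander, loose, to be left alone: yellow squeeze bottle, 54 mm diameter, 150 mm tall. Origin at the centre of its underside.
- sauce: Bystander, loose, to be left alone: green bottle, 54 mm diameter, 150 mm tall. Origin at the centre of its underside.
- fruit: Bystander, loose, to be left alone: terracotta-coloured bowl with four fruits, 200 mm diameter, 135 mm tall. Origin at the centre of its underside.
- wineglass: Bystander, loose, to be left alone: stemmed wine glass, 70 mm diameter, 175 mm tall. Origin at the centre of its underside.
- plates: Bystander, loose, to be left alone: stack of white side plates, 156 mm diameter, 60 mm tall. Origin at the centre of its underside.
Mind the look-alikes: they are no part of the job. Leave any turquoise look-alike of the dish alone.

How it is judged:
By the outcome, as a careful person would: the job done as asked, in the order asked, and still so for the second after the job is handed in, with the robot touching nothing.
It also fails if it takes over 67 s, if anything falls off the work surface, if the arm or the gripper's body presses on something with over 40 N, if the wrist force passes 120 N, or if a joint passes its speed limit or range.

## Working session

There is one attempt and no reset: what is moved stays moved. The work goes in short steps, Python scripts to look and compute and a tool call to move; the robot and the scene stay as the last step left them, time stands still between calls to the robot, and variables do not carry over. Pictures are saved under pics/ and viewed, at most 10 in all, crops included, and the job is handed in when it is done.

Besides the shell and the picture viewer there is one more tool, called after "Request:" by a JSON object that holds its "method" and its "body". drive_tool: Moves the arm, as the interface text tells. Its arguments: {"type":"object","properties":{"targets":{"type":"array","items":{"type":"object","properties":{"tx":{"type":"number"},"ty":{"type":"number"},"tz":{"type":"number"},"wx":{"type":"number"},"wy":{"type":"number"},"wz":{"type":"number"},"claw":{"type":"number"}}}},"force":{"type":"number"}},"required":["targets"]}

```bash
mkdir -p pics
cat > h.py <<'E'
import numpy as np, cv2
from plant import r, vision, workorder
def world(s):
    h,w=s["range_z"].shape
    u,v=np.meshgrid(np.arange(w),np.arange(h))
    p=cv2.undistortPoints(np.stack([u,v],-1).reshape(-1,1,2).astype(np.float64),s["K"],np.array(s["dist"])).reshape(h,w,2)
    z=s["range_z"].astype(float)
    P=np.stack([p[...,0]*z,-p[...,1]*z,-z],-1)
    T=s["cam_to_world"]
    return P@T[:3,:3].T+T[:3,3]
E
python3 - <<'E'
from h import *
for n in("top","scene"):
    s=vision.snapshot(n); cv2.imwrite(f"pics/{n}0.png",s["image"]); np.save(f"{n}0.npy",world(s))
    print(n,s["cam_to_world"][:3].round(3).tolist())
print(r.tip_reach,r.get_state())
E
```

```text
top [[-0.003, 0.987, -0.16, 0.323], [-1.0, -0.001, 0.012, 0.021], [0.011, 0.16, 0.987, 1.613]]
scene [[-0.42, -0.745, 0.518, 1.181], [0.908, -0.343, 0.242, 0.297], [-0.002, 0.572, 0.821, 1.011]]
0.008 {'clock': 0.1, 'q': array([ 1.30081568,  0.68989425, -0.19451028,  1.56624333,  0.15729702,
        0.90250967, -0.21511149]), 'qd': array([ 8.38578338e-04, -6.95271007e-04, -1.58236380e-04, -2.75371817e-03,
        7.28946161e-04,  1.06672870e-05,  4.60716208e-04]), 'joint_torque': array([-3.42938780e-03, -5.28503287e+01, -1.27163529e+00, -1.53836167e+01,
       -5.26038744e-02,  2.02455311e-03,  6.17616797e-05]), 'tool_pos': array([ 0.18674226, -0.595862  ,  0.24599276]), 'eef_rot': array([ 9.88482259e-01,  1.51334497e-01, -1.88699439e-04, -8.10677878e-04]), 'contact_force': array([-0.45271676,  0.46559672,  0.86147589]), 'moment': array([-0.02975613,  0.00300471,  0.01888769]), 'finger_force': 0.0, 'opening': 0.997922906500692}
```

View pics/top0.png

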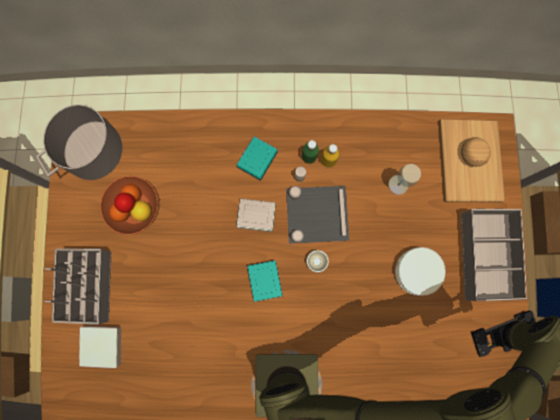

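View pics/scene0.png

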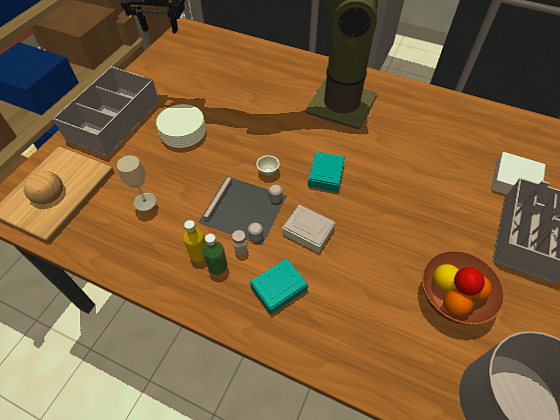

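Top view: the white dish with steel lid is at (256,215), the posts at (295,191) and (297,236), and the rail at (343,212). The salt is at (300,173), ramekin (317,261), sauce (311,152) and oil (330,156). 
Dish candidates are white (256,215), turquoise (257,158) and turquoise (264,281). The white one fits, since it is white with a steel lid and stands before the gap. I'll confirm with a crop and fit the poses.

```bash
cat >> h.py <<'E'
def dish(W,img,box,zlo=0.03,zhi=0.055):
    x0,x1,y0,y1=box
    m=(W[...,2]>zlo)&(W[...,2]<zhi)&(W[...,0]>x0)&(W[...,0]<x1)&(W[...,1]>y0)&(W[...,1]<y1)
    n,l,st,c=cv2.connectedComponentsWithStats(m.astype(np.uint8))
    out=[]
    for i in range(1,n):
        if st[i,4]<15: continue
        P=W[l==i]; rc=cv2.minAreaRect((P[:,:2]*1000).astype(np.float32))
        out.append((c[i].round(0).tolist(),st[i,4],np.round(rc[0],1).tolist(),np.round(rc[1],1).tolist(),round(rc[2],1),np.median(P[:,2]).round(4),P[:,2].max().round(3)))
    return out
E
python3 - <<'E'
from h import *
for n in("top","scene"):
    W=np.load(n+"0.npy"); print(n)
    for zr in((0.012,0.03),(0.03,0.055)):
        print(zr)
        for o in dish(W,None,(0.25,0.85,-0.3,0.35),*zr): print(o)
a=cv2.imread("pics/top0.png")[130:310,220:370]; b=cv2.imread("pics/scene0.png")[140:300,190:350]
cv2.imwrite("pics/crop0.png",np.hstack([cv2.resize(a,(400,480),interpolation=2),cv2.resize(b,(400,480)[:1]+(480,),interpolation=2)]))
E
```

```text
top
(0.012, 0.03)
([326.0, 164.0], np.int32(19), [740.7, -138.8], [44.2, 12.2], 59.8, np.float64(0.0215), np.float64(0.029))
([259.0, 176.0], np.int32(26), [696.1, 89.5], [23.5, 48.8], 14.0, np.float64(0.0235), np.float64(0.03))
([342.0, 212.0], np.int32(197), [572.2, -192.0], [158.1, 15.3], 2.6, np.float64(0.0204), np.float64(0.029))
([318.0, 261.0], np.int32(142), [408.4, -105.8], [56.4, 56.2], 89.6, np.float64(0.0203), np.float64(0.03))
(0.03, 0.055)
([257.0, 157.0], np.int32(931), [759.5, 96.9], [96.7, 120.7], 59.8, np.float64(0.0399), np.float64(0.052))
([308.0, 159.0], np.int32(26), [751.7, -78.7], [48.3, 17.2], 78.6, np.float64(0.0417), np.float64(0.055))
([328.0, 162.0], np.int32(29), [740.4, -147.0], [50.3, 17.6], 81.0, np.float64(0.0408), np.float64(0.055))
([300.0, 177.0], np.int32(26), [686.2, -48.5], [33.6, 16.1], 83.4, np.float64(0.0456), np.float64(0.055))
([295.0, 191.0], np.int32(115), [638.3, -31.1], [37.5, 37.5], 4.5, np.float64(0.0422), np.float64(0.055))
([256.0, 214.0], np.int32(1014), [562.2, 98.9], [120.3, 97.2], 83.7, np.float64(0.04), np.float64(0.054))
([29
[... 1781 characters left out ...]
 [37.3, 37.7], 88.2, np.float64(0.0423), np.float64(0.047))
([308.0, 225.0], np.int32(1245), [567.4, 99.5], [120.5, 97.1], 83.6, np.float64(0.0403), np.float64(0.046))
([254.0, 229.0], np.int32(158), [644.3, -29.4], [37.5, 36.4], 25.9, np.float64(0.0422), np.float64(0.049))
([239.0, 246.0], np.int32(84), [708.9, -43.3], [23.1, 36.3], 35.6, np.float64(0.0456), np.float64(0.055))
([196.0, 253.0], np.int32(71), [780.5, -138.5], [12.6, 41.8], 23.6, np.float64(0.0431), np.float64(0.055))
([217.0, 265.0], np.int32(88), [784.8, -69.5], [25.5, 50.6], 44.4, np.float64(0.0421), np.float64(0.054))
([278.0, 284.0], np.int32(1601), [763.0, 98.2], [97.2, 121.1], 60.2, np.float64(0.0406), np.float64(0.05))
```

View pics/crop0.png

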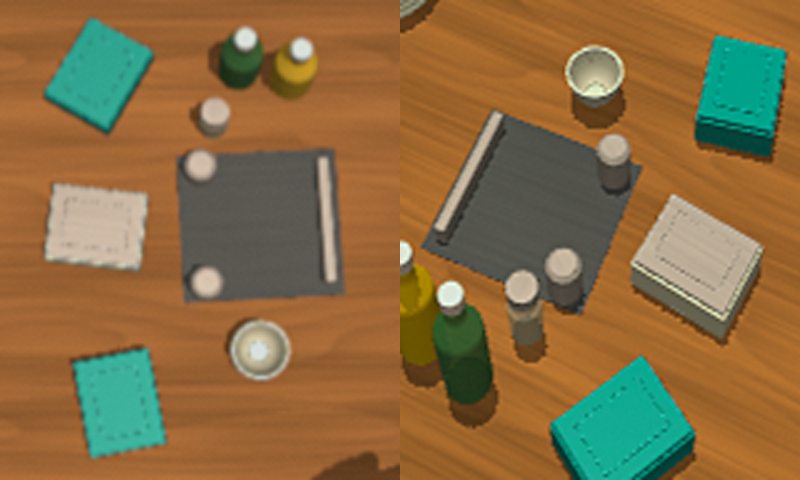

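The white dish is confirmed: dock frame (-134, +4) mm, skewed -9.3°. Dock origin is (0.567,-0.035) and dock x points at -87°. Plan: carry the hand at travel height to behind the dish, fingers across its rear face.

Request:
{"method": "drive_tool", "body": {"targets": [{"tx": 0.8, "ty": 0.9, "wz": 0.045, "claw": 0.14}, {"tx": 0.8, "ty": 0.9, "wz": 0.045, "claw": 0.14}, {"tx": 0.8, "ty": 0.9, "wz": 0.045, "claw": 0.14}, {"tx": 0.8, "ty": 0.9, "wz": 0.045, "claw": 0.14}, {"tx": 0.8, "ty": 0.9, "wz": 0.045, "claw": 0.14}, {"tx": 0.8, "ty": 0.9, "wz": 0.045, "claw": 0.14}, {"tx": 0.8, "ty": 0.9, "wz": 0.045, "claw": 0.14}, {"tx": 0.8, "ty": 0.9, "wz": 0.045, "claw": 0.14}]}}

```text
validation failed for argument at $.ta...
```

Request:
{"method": "drive_tool", "body": {"targets": [{"tx": 0.6, "ty": 1.0, "wz": 0.045, "claw": 0.14}, {"tx": 0.6, "ty": 1.0, "wz": 0.045, "claw": 0.14}, {"tx": 0.6, "ty": 1.0, "wz": 0.045, "claw": 0.14}, {"tx": 0.6, "ty": 1.0, "wz": 0.045, "claw": 0.14}, {"tx": 0.6, "ty": 1.0, "wz": 0.045, "claw": 0.14}, {"tx": 0.6, "ty": 1.0, "wz": 0.045, "claw": 0.14}, {"tx": 0.6, "ty": 1.0, "wz": 0.045, "claw": 0.14}, {"tx": 0.6, "ty": 1.0, "wz": 0.045, "claw": 0.14}]}}

```text
validation failed for argument at $.ta...
```

Request:
{"method": "drive_tool", "body": {"targets": [{"tx": 0.2, "ty": 1.0, "wz": 0.045, "claw": 0.14}, {"tx": 0.2, "ty": 1.0, "wz": 0.045, "claw": 0.14}, {"tx": 0.2, "ty": 1.0, "wz": 0.045, "claw": 0.14}, {"tx": 0.2, "ty": 1.0, "wz": 0.045, "claw": 0.14}, {"tx": 0.2, "ty": 1.0, "wz": 0.045, "claw": 0.14}, {"tx": 0.2, "ty": 1.0, "wz": 0.045, "claw": 0.14}, {"tx": 0.2, "ty": 1.0, "wz": 0.045, "claw": 0.14}, {"tx": 0.2, "ty": 1.0, "wz": 0.045, "claw": 0.14}]}}

```text
validation failed for argument at $.ta...
```

Request:
{"method": "drive_tool", "body": {"targets": [{"tx": 0.8, "ty": 0.9, "tz": 0.0, "wx": 0.0, "wy": 0.0, "wz": 0.045, "claw": 0.14}, {"tx": 0.8, "ty": 0.9, "tz": 0.0, "wx": 0.0, "wy": 0.0, "wz": 0.045, "claw": 0.14}, {"tx": 0.8, "ty": 0.9, "tz": 0.0, "wx": 0.0, "wy": 0.0, "wz": 0.045, "claw": 0.14}, {"tx": 0.8, "ty": 0.9, "tz": 0.0, "wx": 0.0, "wy": 0.0, "wz": 0.045, "claw": 0.14}, {"tx": 0.8, "ty": 0.9, "tz": 0.0, "wx": 0.0, "wy": 0.0, "wz": 0.045, "claw": 0.14}, {"tx": 0.8, "ty": 0.9, "tz": 0.0, "wx": 0.0, "wy": 0.0, "wz": 0.045, "claw": 0.14}, {"tx": 0.8, "ty": 0.9, "tz": 0.0, "wx": 0.0, "wy": 0.0, "wz": 0.045, "claw": 0.14}, {"tx": 0.8, "ty": 0.9, "tz": 0.0, "wx": 0.0, "wy": 0.0, "wz": 0.045, "claw": 0.14}]}}

```text
clock: 0.9
tool_pos: [0.3796, -0.3791, 0.2465]
eef_rot: [0.942, 0.335, -0.0, -0.0]
contact_force: [0.6, -0.3, -0.5]
opening: 0.57
finger_force: 0.0
```

Request:
{"method": "drive_tool", "body": {"targets": [{"tx": 0.6, "ty": 1.0, "tz": 0.0, "wx": 0.0, "wy": 0.0, "wz": 0.045, "claw": 0.14}, {"tx": 0.6, "ty": 1.0, "tz": 0.0, "wx": 0.0, "wy": 0.0, "wz": 0.045, "claw": 0.14}, {"tx": 0.6, "ty": 1.0, "tz": 0.0, "wx": 0.0, "wy": 0.0, "wz": 0.045, "claw": 0.14}, {"tx": 0.6, "ty": 1.0, "tz": 0.0, "wx": 0.0, "wy": 0.0, "wz": 0.045, "claw": 0.14}, {"tx": 0.6, "ty": 1.0, "tz": 0.0, "wx": 0.0, "wy": 0.0, "wz": 0.045, "claw": 0.14}, {"tx": 0.6, "ty": 1.0, "tz": 0.0, "wx": 0.0, "wy": 0.0, "wz": 0.045, "claw": 0.14}, {"tx": 0.6, "ty": 1.0, "tz": 0.0, "wx": 0.0, "wy": 0.0, "wz": 0.045, "claw": 0.14}, {"tx": 0.6, "ty": 1.0, "tz": 0.0, "wx": 0.0, "wy": 0.0, "wz": 0.045, "claw": 0.14}]}}

```text
clock: 1.7
tool_pos: [0.5233, -0.1391, 0.2465]
eef_rot: [0.863, 0.505, -0.0, -0.0]
contact_force: [0.7, -1.0, -0.1]
opening: 0.569
finger_force: 0.0
```

Request:
{"method": "drive_tool", "body": {"targets": [{"tx": 0.2, "ty": 1.0, "tz": 0.0, "wx": 0.0, "wy": 0.0, "wz": 0.045, "claw": 0.14}, {"tx": 0.2, "ty": 1.0, "tz": 0.0, "wx": 0.0, "wy": 0.0, "wz": 0.045, "claw": 0.14}, {"tx": 0.2, "ty": 1.0, "tz": 0.0, "wx": 0.0, "wy": 0.0, "wz": 0.045, "claw": 0.14}, {"tx": 0.2, "ty": 1.0, "tz": 0.0, "wx": 0.0, "wy": 0.0, "wz": 0.045, "claw": 0.14}, {"tx": 0.2, "ty": 1.0, "tz": 0.0, "wx": 0.0, "wy": 0.0, "wz": 0.045, "claw": 0.14}, {"tx": 0.2, "ty": 1.0, "tz": 0.0, "wx": 0.0, "wy": 0.0, "wz": 0.045, "claw": 0.14}, {"tx": 0.2, "ty": 1.0, "tz": 0.0, "wx": 0.0, "wy": 0.0, "wz": 0.045, "claw": 0.14}, {"tx": 0.2, "ty": 1.0, "tz": 0.0, "wx": 0.0, "wy": 0.0, "wz": 0.045, "claw": 0.14}]}}

```text
clock: 2.5
tool_pos: [0.5708, 0.1006, 0.2464]
eef_rot: [0.753, 0.658, -0.0, -0.0]
contact_force: [0.7, 0.5, -0.1]
opening: 0.575
finger_force: 0.0
```

Request:
{"method": "drive_tool", "body": {"targets": [{"tx": 0.0, "ty": 1.0, "tz": 0.0, "wx": 0.0, "wy": 0.0, "wz": 0.02, "claw": 0.14}, {"tx": 0.0, "ty": 1.0, "tz": 0.0, "wx": 0.0, "wy": 0.0, "wz": 0.0, "claw": 0.14}, {"tx": 0.0, "ty": 1.0, "tz": 0.0, "wx": 0.0, "wy": 0.0, "wz": 0.0, "claw": 0.14}, {"tx": 0.0, "ty": 0.3, "tz": -1.0, "wx": 0.0, "wy": 0.0, "wz": 0.0, "claw": 0.14}, {"tx": 0.0, "ty": 0.0, "tz": -1.0, "wx": 0.0, "wy": 0.0, "wz": 0.0, "claw": 0.14}, {"tx": 0.0, "ty": 0.0, "tz": -1.0, "wx": 0.0, "wy": 0.0, "wz": 0.0, "claw": 0.14}, {"tx": 0.0, "ty": 0.0, "tz": -1.0, "wx": 0.0, "wy": 0.0, "wz": 0.0, "claw": 0.14}, {"tx": 0.0, "ty": 0.0, "tz": 0.0, "wx": 0.0, "wy": 0.0, "wz": 0.0, "claw": 0.14}]}}

```text
clock: 3.3
tool_pos: [0.5681, 0.1971, 0.1228]
eef_rot: [0.746, 0.665, -0.004, -0.001]
contact_force: [0.3, -0.7, -0.2]
opening: 0.569
finger_force: 0.0
```

Request:
{"method": "drive_tool", "body": {"targets": [{"tx": 0.0, "ty": 0.0, "tz": 0.0, "wx": 0.0, "wy": 0.0, "wz": 0.0, "claw": 0.14}, {"tx": 0.1, "ty": 0.0, "tz": -0.5, "wx": 0.0, "wy": 0.0, "wz": 0.0, "claw": 0.14}, {"tx": 0.1, "ty": 0.0, "tz": -0.5, "wx": 0.0, "wy": 0.0, "wz": 0.0, "claw": 0.14}, {"tx": 0.0, "ty": 0.0, "tz": -0.5, "wx": 0.0, "wy": 0.0, "wz": 0.0, "claw": 0.14}, {"tx": 0.0, "ty": 0.0, "tz": -0.5, "wx": 0.0, "wy": 0.0, "wz": 0.0, "claw": 0.14}, {"tx": 0.0, "ty": 0.0, "tz": -0.5, "wx": 0.0, "wy": 0.0, "wz": 0.0, "claw": 0.14}, {"tx": 0.0, "ty": 0.0, "tz": 0.0, "wx": 0.0, "wy": 0.0, "wz": 0.0, "claw": 0.14}, {"tx": 0.0, "ty": 0.0, "tz": 0.0, "wx": 0.0, "wy": 0.0, "wz": 0.0, "claw": 0.14}]}}

```text
clock: 4.1
tool_pos: [0.5767, 0.1987, 0.0512]
eef_rot: [0.747, 0.665, -0.0, -0.0]
contact_force: [-0.3, 0.9, 0.1]
opening: 0.57
finger_force: 0.0
```

Run:
```python
from h import *
s=r.get_state(); print(s["tool_pos"],s["eef_rot"],s["q"].round(2))
```

```text
[0.57666645 0.19866226 0.05121957] [ 7.46513821e-01  6.65369765e-01 -4.04922833e-04 -1.64034805e-04] [-0.24  0.95 -0.3   1.73  0.5   0.53 -0.97]
```

Request:
{"method": "drive_tool", "body": {"targets": [{"tx": 0.0, "ty": 0.0, "tz": -0.5, "wx": 0.0, "wy": 0.0, "wz": 0.0, "claw": 0.14}, {"tx": 0.0, "ty": 0.0, "tz": -0.5, "wx": 0.0, "wy": 0.0, "wz": 0.0, "claw": 0.14}, {"tx": 0.0, "ty": 0.0, "tz": -0.05, "wx": 0.0, "wy": 0.0, "wz": 0.0, "claw": 0.14}, {"tx": -0.03, "ty": -0.25, "tz": 0.0, "wx": 0.0, "wy": 0.0, "wz": 0.0, "claw": 0.14}, {"tx": -0.03, "ty": -0.25, "tz": 0.0, "wx": 0.0, "wy": 0.0, "wz": 0.0, "claw": 0.14}, {"tx": -0.03, "ty": -0.25, "tz": 0.0, "wx": 0.0, "wy": 0.0, "wz": 0.0, "claw": 0.14}, {"tx": 0.0, "ty": -0.1, "tz": 0.0, "wx": 0.0, "wy": 0.0, "wz": 0.0, "claw": 0.14}, {"tx": 0.0, "ty": -0.0, "tz": 0.0, "wx": 0.0, "wy": 0.0, "wz": 0.0, "claw": 0.14}]}}

```text
clock: 4.9
tool_pos: [0.5746, 0.1721, 0.0206]
eef_rot: [0.747, 0.665, 0.0, 0.0]
contact_force: [-0.6, -0.6, -0.0]
opening: 0.572
finger_force: 0.0
```

```bash
cat >> h.py <<'E'
def check(pic=None):
    O=np.array([567.4,-34.5]); a=np.deg2rad(-87.0); X=np.array([np.cos(a),np.sin(a)]); Y=np.array([-X[1],X[0]])
    s=r.get_state(); t=s["tool_pos"]*1000; q=s["eef_rot"]
    d=t[:2]-O; print("tcp dock",(d@X).round(1),(d@Y).round(1),"z",t[2].round(1),"yaw",np.rad2deg(2*np.arctan2(q[1],q[0])).round(1)-90+3-0, "F",s["contact_force"].round(1), "clock", s["clock"])
    for n,off in(("top",2.5),("scene",-2.7)):
        v=vision.snapshot(n); W=world(v); m=(abs(W[...,2]-0.041)<0.008)
        w=W[...,:2]*1000+[off,0]-O; U=np.stack([w@X,w@Y],-1)
        c=v["image"].astype(int); m&=(U[...,0]>-230)&(U[...,0]<150)&(abs(U[...,1])<85)
        m=cv2.morphologyEx(m.astype(np.uint8),cv2.MORPH_OPEN,np.ones((3,3)))
        k,l,st,_=cv2.connectedComponentsWithStats(m)
        for i in range(1,k):
            if st[i,4]<300: continue
            rc=cv2.minAreaRect(U[l==i].astype(np.float32)); print(n,st[i,4],np.round(rc[0],1),np.round(rc[1],1),round(rc[2],1))
        if pic: cv2.imwrite(f"pics/{pic}_{n}.png",v["image"])
E
python3 -c "
from h import *
check('a')"
```

```text
tcp dock -205.9 18.0 z 20.6 yaw -3.700000000000003 F [-0.6 -0.6 -0. ] clock 4.9
scene 788 [-119.9    2. ] [94.4 90.5] 80.2
```

Request:
{"method": "drive_tool", "body": {"targets": [{"tx": -0.02, "ty": -0.165, "tz": 0.0, "wx": 0.0, "wy": 0.0, "wz": 0.0, "claw": 0.14}, {"tx": -0.087, "ty": -0.255, "tz": 0.0, "wx": 0.0, "wy": 0.0, "wz": 0.027, "claw": 0.14}, {"tx": -0.077, "ty": -0.252, "tz": 0.0, "wx": 0.0, "wy": 0.0, "wz": 0.027, "claw": 0.14}, {"tx": -0.073, "ty": -0.252, "tz": 0.0, "wx": 0.0, "wy": 0.0, "wz": 0.027, "claw": 0.14}, {"tx": -0.063, "ty": -0.252, "tz": 0.0, "wx": 0.0, "wy": 0.0, "wz": 0.027, "claw": 0.14}, {"tx": -0.06, "ty": -0.252, "tz": 0.0, "wx": 0.0, "wy": 0.0, "wz": 0.027, "claw": 0.14}, {"tx": -0.05, "ty": -0.25, "tz": 0.0, "wx": 0.0, "wy": 0.0, "wz": 0.025, "claw": 0.14}, {"tx": 0.0, "ty": 0.0, "tz": 0.0, "wx": 0.0, "wy": 0.0, "wz": 0.0, "claw": 0.14}]}}

```text
clock: 5.8
tool_pos: [0.5612, 0.1208, 0.0203]
eef_rot: [0.688, 0.725, -0.001, 0.0]
contact_force: [0.7, 1.8, 0.8]
opening: 0.572
finger_force: 0.8
```

```bash
sed -i 's/-90+3-0/-93/' h.py; python3 -c "
from h import *
check('b')
a=cv2.imread('pics/b_top.png')[130:310,220:370]; b=cv2.imread('pics/b_scene.png')[140:300,190:350]
cv2.imwrite('pics/b.png',np.hstack([cv2.resize(a,(400,480)),cv2.resize(b,(400,480))]))"
```

```text
tcp dock -155.4 1.9 z 20.3 yaw 0.0 F [0.7 1.8 0.8] clock 5.8
scene 799 [-70.4   1. ] [96.4 92.1] 89.9
```

View pics/b.png

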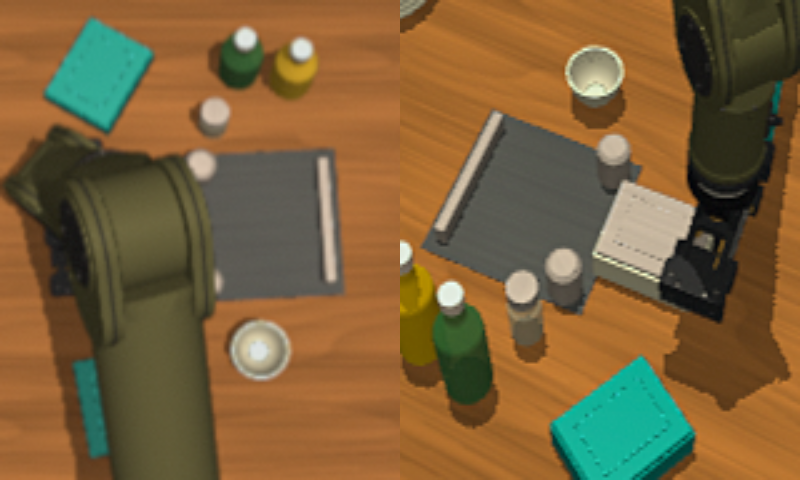

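The dish is now straight (89.9°), centred at about y=+1 mm, with its nose just before the gap at crop (620,215) and the posts clear. I'll push straight on.

Request:
{"method": "drive_tool", "body": {"targets": [{"tx": 0.009, "ty": -0.25, "tz": 0.0, "wx": 0.0, "wy": 0.0, "wz": 0.0, "claw": 0.14}, {"tx": 0.009, "ty": -0.25, "tz": 0.0, "wx": 0.0, "wy": 0.0, "wz": 0.0, "claw": 0.14}, {"tx": 0.009, "ty": -0.25, "tz": 0.0, "wx": 0.0, "wy": 0.0, "wz": 0.0, "claw": 0.14}, {"tx": 0.009, "ty": -0.25, "tz": 0.0, "wx": 0.0, "wy": 0.0, "wz": 0.0, "claw": 0.14}, {"tx": 0.009, "ty": -0.25, "tz": 0.0, "wx": 0.0, "wy": 0.0, "wz": 0.0, "claw": 0.14}, {"tx": 0.009, "ty": -0.25, "tz": 0.0, "wx": 0.0, "wy": 0.0, "wz": 0.0, "claw": 0.14}, {"tx": 0.009, "ty": -0.25, "tz": 0.0, "wx": 0.0, "wy": 0.0, "wz": 0.0, "claw": 0.14}, {"tx": 0.0, "ty": 0.0, "tz": 0.0, "wx": 0.0, "wy": 0.0, "wz": 0.0, "claw": 0.14}]}}

```text
clock: 6.7
tool_pos: [0.5632, 0.0676, 0.0201]
eef_rot: [0.689, 0.725, -0.001, 0.001]
contact_force: [-0.0, -0.4, -0.4]
opening: 0.568
finger_force: 0.0
```

```bash
python3 -c "
from h import *
check('c')"
```

```text
tcp dock -102.1 1.1 z 20.1 yaw -0.09999999999999432 F [-0.  -0.4 -0.4] clock 6.7
scene 743 [-14.6  -1.1] [88.6 95.5] 0.2
```

Request:
{"method": "drive_tool", "body": {"targets": [{"tx": 0.015, "ty": -0.25, "tz": 0.0, "wx": 0.0, "wy": 0.0, "wz": 0.0, "claw": 0.14}, {"tx": 0.015, "ty": -0.25, "tz": 0.0, "wx": 0.0, "wy": 0.0, "wz": 0.0, "claw": 0.14}, {"tx": 0.015, "ty": -0.25, "tz": 0.0, "wx": 0.0, "wy": 0.0, "wz": 0.0, "claw": 0.14}, {"tx": 0.015, "ty": -0.25, "tz": 0.0, "wx": 0.0, "wy": 0.0, "wz": 0.0, "claw": 0.14}, {"tx": 0.015, "ty": -0.25, "tz": 0.0, "wx": 0.0, "wy": 0.0, "wz": 0.0, "claw": 0.14}, {"tx": 0.015, "ty": -0.25, "tz": 0.0, "wx": 0.0, "wy": 0.0, "wz": 0.0, "claw": 0.14}, {"tx": 0.015, "ty": -0.25, "tz": 0.0, "wx": 0.0, "wy": 0.0, "wz": 0.0, "claw": 0.14}, {"tx": 0.015, "ty": -0.25, "tz": 0.0, "wx": 0.0, "wy": 0.0, "wz": 0.0, "claw": 0.14}]}}

```text
clock: 7.6
tool_pos: [0.5671, 0.0101, 0.0204]
eef_rot: [0.688, 0.725, 0.0, -0.0]
contact_force: [-1.2, 5.4, 2.9]
opening: 0.571
finger_force: 2.6
```

```bash
python3 -c "
from h import *
check('d')
a=cv2.imread('pics/d_top.png')[130:310,220:370]; b=cv2.imread('pics/d_scene.png')[140:300,190:350]
cv2.imwrite('pics/d.png',np.hstack([cv2.resize(a,(400,480)),cv2.resize(b,(400,480))]))"
```

```text
tcp dock -44.6 2.0 z 20.4 yaw 0.0 F [-1.2  5.4  2.9] clock 7.6
scene 668 [48.  -0.3] [82.4 95.8] 0.5
```

View pics/d.png

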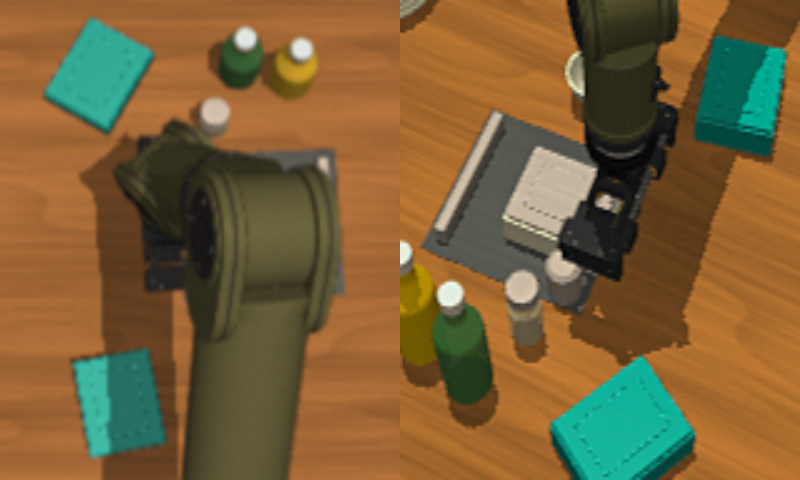

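The dish is between the posts, straight and centred, with about 61 mm to go and the salt untouched. I'll push on and slow down for the rail.

Request:
{"method": "drive_tool", "body": {"targets": [{"tx": 0.013, "ty": -0.25, "tz": 0.0, "wx": 0.0, "wy": 0.0, "wz": 0.0, "claw": 0.14}, {"tx": 0.013, "ty": -0.25, "tz": 0.0, "wx": 0.0, "wy": 0.0, "wz": 0.0, "claw": 0.14}, {"tx": 0.013, "ty": -0.25, "tz": 0.0, "wx": 0.0, "wy": 0.0, "wz": 0.0, "claw": 0.14}, {"tx": 0.013, "ty": -0.25, "tz": 0.0, "wx": 0.0, "wy": 0.0, "wz": 0.0, "claw": 0.14}, {"tx": 0.013, "ty": -0.25, "tz": 0.0, "wx": 0.0, "wy": 0.0, "wz": 0.0, "claw": 0.14}, {"tx": 0.013, "ty": -0.25, "tz": 0.0, "wx": 0.0, "wy": 0.0, "wz": 0.0, "claw": 0.14}, {"tx": 0.01, "ty": -0.2, "tz": 0.0, "wx": 0.0, "wy": 0.0, "wz": 0.0, "claw": 0.14}, {"tx": 0.005, "ty": -0.1, "tz": 0.0, "wx": 0.0, "wy": 0.0, "wz": 0.0, "claw": 0.14}]}}

```text
clock: 8.5
tool_pos: [0.5696, -0.0447, 0.0202]
eef_rot: [0.689, 0.725, -0.0, 0.0]
contact_force: [-0.3, 5.0, 3.7]
opening: 0.569
finger_force: 2.6
```

```bash
python3 -c "
from h import *
check('e')"
```

```text
tcp dock 10.3 1.7 z 20.2 yaw 0.0 F [-0.3  5.   3.7] clock 8.5
scene 596 [ 1.027e+02 -1.000e-01] [93.6 76.8] 87.6
```

Request:
{"method": "drive_tool", "body": {"targets": [{"tx": 0.003, "ty": -0.05, "tz": 0.0, "wx": 0.0, "wy": 0.0, "wz": 0.0, "claw": 0.14}, {"tx": 0.003, "ty": -0.05, "tz": 0.0, "wx": 0.0, "wy": 0.0, "wz": 0.0, "claw": 0.14}, {"tx": 0.003, "ty": -0.05, "tz": 0.0, "wx": 0.0, "wy": 0.0, "wz": 0.0, "claw": 0.14}, {"tx": 0.003, "ty": -0.05, "tz": 0.0, "wx": 0.0, "wy": 0.0, "wz": 0.0, "claw": 0.14}, {"tx": 0.002, "ty": -0.03, "tz": 0.0, "wx": 0.0, "wy": 0.0, "wz": 0.0, "claw": 0.14}, {"tx": 0.002, "ty": -0.03, "tz": 0.0, "wx": 0.0, "wy": 0.0, "wz": 0.0, "claw": 0.14}, {"tx": 0.002, "ty": -0.03, "tz": 0.0, "wx": 0.0, "wy": 0.0, "wz": 0.0, "claw": 0.14}, {"tx": 0.0, "ty": 0.0, "tz": 0.0, "wx": 0.0, "wy": 0.0, "wz": 0.0, "claw": 0.14}]}}

```text
clock: 9.4
tool_pos: [0.5701, -0.0516, 0.0202]
eef_rot: [0.688, 0.726, 0.0, -0.0]
contact_force: [-0.3, 6.0, 2.5]
opening: 0.572
finger_force: 3.0
```

Request:
{"method": "drive_tool", "body": {"targets": [{"tx": 0.002, "ty": -0.03, "tz": 0.0, "wx": 0.0, "wy": 0.0, "wz": 0.0, "claw": 0.14}, {"tx": 0.002, "ty": -0.03, "tz": 0.0, "wx": 0.0, "wy": 0.0, "wz": 0.0, "claw": 0.14}, {"tx": 0.002, "ty": -0.03, "tz": 0.0, "wx": 0.0, "wy": 0.0, "wz": 0.0, "claw": 0.14}, {"tx": 0.0, "ty": 0.0, "tz": 0.0, "wx": 0.0, "wy": 0.0, "wz": 0.0, "claw": 0.14}, {"tx": 0.0, "ty": 0.0, "tz": 0.0, "wx": 0.0, "wy": 0.0, "wz": 0.0, "claw": 0.14}, {"tx": 0.0, "ty": 0.0, "tz": 0.0, "wx": 0.0, "wy": 0.0, "wz": 0.0, "claw": 0.14}, {"tx": 0.0, "ty": 0.0, "tz": 0.0, "wx": 0.0, "wy": 0.0, "wz": 0.0, "claw": 0.14}, {"tx": 0.0, "ty": 0.0, "tz": 0.0, "wx": 0.0, "wy": 0.0, "wz": 0.0, "claw": 0.14}]}}

```text
clock: 10.2
tool_pos: [0.5702, -0.0517, 0.0203]
eef_rot: [0.688, 0.726, 0.002, -0.002]
contact_force: [-0.3, 10.3, 3.3]
opening: 0.567
finger_force: 5.1
```

Request:
{"method": "drive_tool", "body": {"targets": [{"tx": 0.002, "ty": -0.04, "tz": 0.0, "wx": 0.0, "wy": 0.0, "wz": 0.0, "claw": 0.14}, {"tx": 0.002, "ty": -0.04, "tz": 0.0, "wx": 0.0, "wy": 0.0, "wz": 0.0, "claw": 0.14}, {"tx": 0.002, "ty": -0.04, "tz": 0.0, "wx": 0.0, "wy": 0.0, "wz": 0.0, "claw": 0.14}, {"tx": 0.0, "ty": 0.0, "tz": 0.0, "wx": 0.0, "wy": 0.0, "wz": 0.0, "claw": 0.14}, {"tx": 0.0, "ty": 0.0, "tz": 0.0, "wx": 0.0, "wy": 0.0, "wz": 0.0, "claw": 0.14}, {"tx": 0.0, "ty": 0.0, "tz": 0.0, "wx": 0.0, "wy": 0.0, "wz": 0.0, "claw": 0.14}, {"tx": 0.0, "ty": 0.0, "tz": 0.0, "wx": 0.0, "wy": 0.0, "wz": 0.0, "claw": 0.14}, {"tx": 0.0, "ty": 0.0, "tz": 0.0, "wx": 0.0, "wy": 0.0, "wz": 0.0, "claw": 0.14}]}}

```text
clock: 11.0
tool_pos: [0.5703, -0.0517, 0.0203]
eef_rot: [0.687, 0.726, 0.004, -0.003]
contact_force: [-2.1, 14.8, 3.2]
opening: 0.567
finger_force: 7.9
```

```bash
python3 -c "
from h import *
check('f')
s=r.get_state();print(s['contact_force'],s['moment'],s['tool_pos'])
b=cv2.imread('pics/f_scene.png')[140:290,180:340]
cv2.imwrite('pics/f.png',cv2.resize(b,(640,600),interpolation=2))"
```

```text
tcp dock 17.4 2.0 z 20.3 yaw 0.20000000000000284 F [-2.1 14.8  3.2] clock 11.0
scene 593 [110.2   1. ] [94.9 74.9] 89.2
[-2.68374667 15.2801733   2.78667033] [ 3.07133751  0.5222764  -0.59323085] [ 0.57032538 -0.05174436  0.02036334]
```

View pics/f.png

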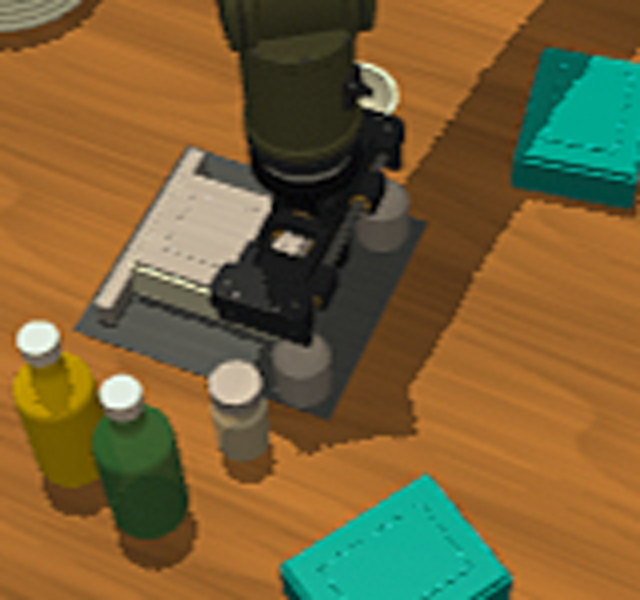

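The dish is against the rail at crop (135,250), with the push force rising and no further motion. I'll back straight out along the same line, then up.

Request:
{"method": "drive_tool", "body": {"targets": [{"tx": -0.003, "ty": 0.1, "tz": 0.0, "wx": 0.0, "wy": 0.0, "wz": 0.0, "claw": 0.14}, {"tx": -0.005, "ty": 0.2, "tz": 0.0, "wx": 0.0, "wy": 0.0, "wz": 0.0, "claw": 0.14}, {"tx": -0.02, "ty": 0.4, "tz": 0.0, "wx": 0.0, "wy": 0.0, "wz": 0.0, "claw": 0.14}, {"tx": -0.03, "ty": 0.6, "tz": 0.0, "wx": 0.0, "wy": 0.0, "wz": 0.0, "claw": 0.14}, {"tx": -0.03, "ty": 0.6, "tz": 0.0, "wx": 0.0, "wy": 0.0, "wz": 0.0, "claw": 0.14}, {"tx": -0.03, "ty": 0.6, "tz": 0.0, "wx": 0.0, "wy": 0.0, "wz": 0.0, "claw": 0.14}, {"tx": -0.03, "ty": 0.6, "tz": 0.0, "wx": 0.0, "wy": 0.0, "wz": 0.0, "claw": 0.14}, {"tx": 0.0, "ty": 0.0, "tz": 0.0, "wx": 0.0, "wy": 0.0, "wz": 0.0, "claw": 0.14}]}}

```text
clock: 11.9
tool_pos: [0.5661, 0.0369, 0.0202]
eef_rot: [0.687, 0.727, 0.0, -0.0]
contact_force: [0.1, 0.6, -0.2]
opening: 0.569
finger_force: 0.0
```

Request:
{"method": "drive_tool", "body": {"targets": [{"tx": 0.0, "ty": 0.2, "tz": 0.7, "wx": 0.0, "wy": 0.0, "wz": 0.0, "claw": 0.14}, {"tx": 0.0, "ty": 0.5, "tz": 0.9, "wx": 0.0, "wy": 0.0, "wz": 0.0, "claw": 0.14}, {"tx": 0.0, "ty": 0.8, "tz": 0.9, "wx": 0.0, "wy": 0.0, "wz": 0.0, "claw": 0.14}, {"tx": 0.0, "ty": 1.0, "tz": 0.9, "wx": 0.0, "wy": 0.0, "wz": 0.0, "claw": 0.14}, {"tx": 0.0, "ty": 1.0, "tz": 0.9, "wx": 0.0, "wy": 0.0, "wz": 0.0, "claw": 0.14}, {"tx": 0.0, "ty": 1.0, "tz": 0.9, "wx": 0.0, "wy": 0.0, "wz": 0.0, "claw": 0.14}, {"tx": 0.0, "ty": 0.8, "tz": 0.5, "wx": 0.0, "wy": 0.0, "wz": 0.0, "claw": 0.14}, {"tx": 0.0, "ty": 0.0, "tz": 0.0, "wx": 0.0, "wy": 0.0, "wz": 0.0, "claw": 0.14}]}}

```text
clock: 12.7
tool_pos: [0.5672, 0.1969, 0.1938]
eef_rot: [0.687, 0.727, 0.003, 0.0]
contact_force: [-0.6, 0.7, 0.4]
opening: 0.566
finger_force: 0.0
```

```bash
python3 -c "
from h import *
check('g')
a=cv2.imread('pics/g_top.png')[130:310,220:370]; b=cv2.imread('pics/g_scene.png')[140:300,190:350]
cv2.imwrite('pics/g.png',np.hstack([cv2.resize(a,(400,480)),cv2.resize(b,(400,480))]))"
```

```text
tcp dock -231.1 11.9 z 193.8 yaw 0.20000000000000284 F [-0.6  0.7  0.4] clock 12.7
top 911 [90.8  0.8] [ 95.3 117.3] 89.5
scene 1025 [88.6  0.7] [ 94.8 119.4] 89.6
```

View pics/g.png

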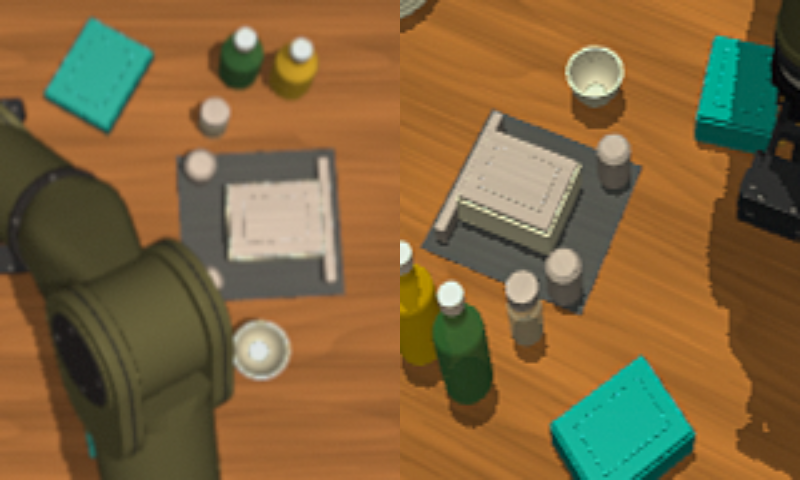

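The dish sits at dock (90, 0.8) mm, flat against the rail at crop (325,220), and the bystanders are unmoved. The hand is clear, so I'll hand the job in.

```bash
python3 -c "
from h import *
print(workorder.finish_job())"
```

```text
the job is handed in; nothing more can be done
None
```

The covered dish went lengthwise through the gap and now rests flat against the back rail, centred to within about 1 mm; the bystanders near the dock look unmoved, the hand is clear, and the job was handed in at about 13 s.

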